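Pour the drawer knobs into the sliding-lid box

ROBOT

A 6-joint arm with a two-finger parallel gripper is mounted at the origin on the work surface. World frame = base frame: x ahead of the robot, y to its left, z up, the work surface at z = 0. Lengths are in mm, angles in rad, forces in N, time in s.
With the tool pointing down it reaches from about 350 to 875 mm from the base axis. Payload 4.2 kg.
Tool frame: the origin (TCP) lies between the finger pads; the fingertips stand 14 mm ahead of it and the grasp point (between the pads) lies 5 mm behind it; z points along the fingers, y is the line along which they close (so a half turn about z gives the same grasp; the last joint's range is limited). The gripper opens to 85 mm and grips with 20 to 120 N. Pads are 22 mm wide; open, the fingers measure 114 mm over their backs; the gripper's body (76 mm by 85 mm) begins 54 mm behind the grasp point. The pads swing forward as they close: fully open they stand 13 mm farther back than shut.
Start: joints at [1.524, 0.385, 0.008, 0, -1.194, -0.259], TCP at [188.128, 595.993, 245.312] pointing down, gripper open.
Joint ranges: [-3.14, 3.14], [-1.21, 2.06], [-1.07, 1.41], [-3.16, 2.05], [-2.99, -0.16], [-3.1, 3.1]. Speed limits (rad/s): [2.79, 2.79, 3.14, 3.14, 3.14, 3.14].

INTERFACE

Orientations are given as a unit quaternion [x, y, z, w].
In Python, from bench import * gives the robot as it stands.
- The arm moves only by the tool carry_out, never from a script. Its argument "motion" is a list of rows, each a list of 7 numbers: the turn, a rotation vector about the tool's x, y, z in rad, then the shift along the tool's x, y, z in mm, then the opening, from -1 (shut) to 1 (fully open), so that 0 is half open. A call has 1 to 5 rows; each row is the pose to reach, as a shift and turn from the pose commanded when the call began, along the tool's axes at that moment; what a row does not reach only later rows make up. A row lasts 1/8 s, in which the tool goes at most 62.5 mm and 10.7 degrees, less where a joint would pass 70% of its speed; a pose out of reach is approached as far as the arm can. A call with a gripper value outside its range is refused whole. The fingers move at their own pace and stop on an object; the grip force is fixed at half the most. Time passes only in rows, so rows that repeat a pose let the fingers close. It gives the time, the measured TCP pose, the force, the opening and the grip force at its end, in the units of the state.
- read_state(): the state, without advancing time (a new reading comes with each control period).
- get_image(name): name is "scene" or "side" or "wrist"; returns a dict with "color" (480x640x3 uint8, blue, green, red), "mtx" (3x3 intrinsics, pixels), "k1" (the pictures are not rectified: a ray, as slopes to the right and down, at radius r is drawn at 1 + k1 r^2 times it, then the intrinsics apply), "position" and "orientation" of the camera in the world. Camera axes: x right, y down, z forward; pixel columns grow to the right and rows downward; lengths in mm; the calibration is good to about 2 mm. A picture is of the moment at which its call begins. There is no depth.
- job_done(): hands the job in; it is judged then, once.
The state is a dict: "clock": time; "joints": joint angles; "joint_vel": joint speeds; "joint_efforts": joint torques, N m; "position": TCP position; "ee_rot": TCP orientation; "contact_force": force on the tool from outside, world axes, zero at the start; "wrist_torque": the same for the moment, N m; "gripper_width": finger opening in mm; "grasp_force": force on a finger pad.
Only numpy, scipy, OpenCV 4.12 (cv2) and the standard library are available. Lean on these libraries where they do the work, as an engineer would, in place of code of your own. Each camera call takes 0.05 s, during which the arm holds its last target. There are 200 camera calls.

TASK

Put the small wooden drawer knobs away: slide the lid of the wooden box fully open, tip all eight knobs out of the steel cup into the box, stand the empty cup upright on the bench again, and slide the lid fully shut. Leave the other things on the bench where they are.

Things in the scene. Friction and masses are not known exactly. Their poses are not given: they have to be found in the camera images.
- box: Dark wooden box fixed to the bench, 170 mm (its x) x 130 mm (its y), walls and floor 8 mm thick, walls 70 mm high, with two low side rails up to 81 mm that guide the lid. Origin: centre of its underside on the bench. Its +x is the direction in which the lid slides open (roughly away from the robot). Inside: 154 x 114 mm.
- lid (a joint): Sliding lid of the box: how far it is slid open along the box's +x, m. 0 = fully shut, 0.14 = fully open (it stops there; the box is then open from its near wall over 132 mm). Stiff, stays where left (about 2 N to slide).
- lid_batten (a point): Centre of the raised wooden batten across the lid near its near (-x) end: 16 mm thick (box x), 80 mm long (box y), 22 mm high, standing on the lid, whose top face is 78 mm above the bench; this point is 89 mm above the bench. Push on it from either side. It lies at box x = -0.065 + lid travel, box y = 0.
- cup: Open plain steel cup, square with straight sides, 60 x 60 mm outside (its x and y are square to the sides), 85 mm high, wall and floor 3 mm thick, about 160 g. It stands upright on the bench with the eight knobs inside, piled to about 55 mm. Origin: centre of its underside; z up along its axis.
- cup_mouth (a point): Centre of the cup's mouth, at rim height, 85 mm above its underside.
- can: Bystander: closed spray can with a yellow label, 56 mm diameter, 170 mm tall, standing. Origin: centre of its underside.
- mallet: Bystander: mallet lying down, black rubber head 56 mm diameter and 100 mm long (its y), wooden handle to its -x, 248 mm over all. Origin on its underside, 40 mm from the head's axis towards the handle.
- chisel: Bystander: chisel lying down, 245 mm long along its x, handle to -x, blade to +x. Origin on its underside where handle and blade meet.
- offcut: Bystander: stepped wooden offcut, 130 x 40 mm, 25 mm high with a 45 mm high end. Origin: centre of its underside.
- knob0_center (a point): Centre of wooden drawer knob 1 of eight alike: turned ball-like pieces, 25 mm diameter, 24 mm long with small flat ends, 10 g; in the cup at the start.
- knob1_center (a point): Centre of wooden drawer knob 2 of eight alike: turned ball-like pieces, 25 mm diameter, 24 mm long with small flat ends, 10 g; in the cup at the start.
- knob2_center (a point): Centre of wooden drawer knob 3 of eight alike: turned ball-like pieces, 25 mm diameter, 24 mm long with small flat ends, 10 g; in the cup at the start.
- knob3_center (a point): Centre of wooden drawer knob 4 of eight alike: turned ball-like pieces, 25 mm diameter, 24 mm long with small flat ends, 10 g; in the cup at the start.
- knob4_center (a point): Centre of wooden drawer knob 5 of eight alike: turned ball-like pieces, 25 mm diameter, 24 mm long with small flat ends, 10 g; in the cup at the start.
- knob5_center (a point): Centre of wooden drawer knob 6 of eight alike: turned ball-like pieces, 25 mm diameter, 24 mm long with small flat ends, 10 g; in the cup at the start.
- knob6_center (a point): Centre of wooden drawer knob 7 of eight alike: turned ball-like pieces, 25 mm diameter, 24 mm long with small flat ends, 10 g; in the cup at the start.
- knob7_center (a point): Centre of wooden drawer knob 8 of eight alike: turned ball-like pieces, 25 mm diameter, 24 mm long with small flat ends, 10 g; in the cup at the start.
Mind the look-alikes: they are no part of the job. Of the things that look like the cup, take the one that is nearest to the robot's base at the start.

How it is judged:
By the outcome, as a careful person would: the job done as asked, in the order asked, and still so for the second after the job is handed in, with the robot touching nothing.
It also fails if it takes over 72 s, if anything falls off the work surface, if the arm or the gripper's body presses on something with over 40 N, if the wrist force passes 120 N, or if a joint passes its speed limit or range.

## Working session

There is one attempt and no reset: what is moved stays moved. The work goes in short steps, Python scripts to look and compute and a tool call to move; the robot and the scene stay as the last step left them, time stands still between calls to the robot, and variables do not carry over. Pictures are saved under pics/ and viewed, at most 10 in all, crops included, and the job is handed in when it is done.

Besides the shell and the picture viewer there is one more tool, called after ">>>" as name(argument=value, ...), one argument or row to a line, values as JSON. carry_out: Moves the arm, as the interface text tells. Its arguments: {"type":"object","properties":{"motion":{"type":"array"}},"required":["motion"]}

```bash
mkdir -p pics; ls; cat > h.py <<'E'
from bench import *
import numpy as np, cv2
from scipy.spatial.transform import Rotation as R
def ray(im,uv):
    K=im["mtx"];K=np.array(K);D=np.array([im["k1"],0,0,0,0],float)
    p=cv2.undistortPoints(np.array([[uv]],float),K,D)[0,0]
    d=R.from_quat(im["orientation"]).apply([p[0],p[1],1]);return np.array(im["position"],float),d
def plane(im,uv,z):
    o,d=ray(im,uv);return o+d*(z-o[2])/d[2]
def proj(im,P):
    K=np.array(im["mtx"]);r=R.from_quat(im["orientation"]).inv()
    c=r.apply(np.array(P,float)-np.array(im["position"]));p=c[:2]/c[2];p=p*(1+im["k1"]*(p@p))
    return K[:2,:2]@p+K[:2,2]
def rel(P):
    s=read_state();return R.from_quat(s["ee_rot"]).inv().apply(np.array(P)-s["position"])
E
python3 - <<'E'
from h import *
import pickle
s=read_state();print(s)
for n in ["scene","side","wrist"]:
    im=get_image(n);cv2.imwrite(f"pics/{n}0.png",im["color"]);pickle.dump(im,open(n+"0.pkl","wb"));print(n,im["position"],im["orientation"],im["k1"])
E
```

```text
pics
{'clock': 0.0, 'joints': array([ 1.52358222e+00,  3.85524578e-01,  6.62563995e-03, -5.01069068e-04,
       -1.19398544e+00, -2.58571090e-01]), 'joint_vel': array([-0.00065991,  0.00210598,  0.00128199,  0.00119419, -0.00042732,
        0.00013251]), 'joint_efforts': array([-6.51799928e-04, -3.92291486e+01,  1.88401580e+01,  4.18607309e+00,
       -4.63016637e-03,  3.71000963e-07]), 'position': array([187.9819072 , 595.48024596, 244.24046761]), 'ee_rot': array([ 9.88320031e-01, -1.52388885e-01, -1.21436672e-04,  1.06276205e-03]), 'contact_force': array([ 0.54978796, -0.41324377,  0.36289176]), 'wrist_torque': array([ 0.00452185, -0.03589726, -0.05152416]), 'grasp_force': 0.0, 'gripper_width': 85.38207766737018}
scene [1326.29132904 -371.56210419  922.47185589] [ 0.76556455  0.51109321 -0.22083551 -0.32237605] 0.011716661209053196
side [ 187.48924518 -833.10285932  943.41040403] [ 0.90926001 -0.16947075  0.07044376 -0.37358208] -0.0824614729508367
wrist [252.70041642 574.36944079 373.42621996] [-0.58540704  0.79942018  0.10848041 -0.08036149] -0.0724653656360374
```

View pics/scene0.png

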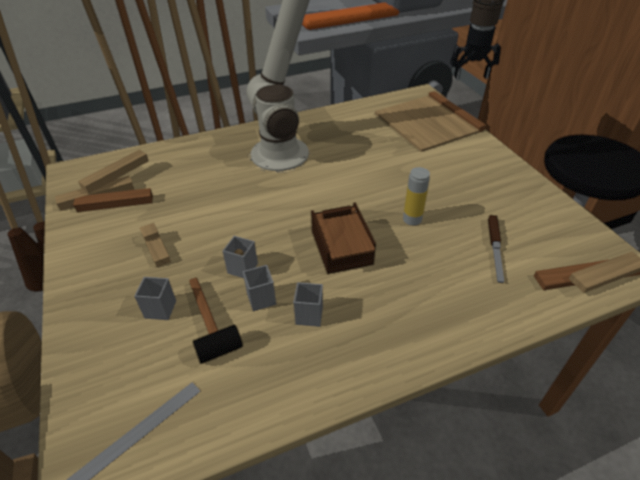

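View pics/side0.png

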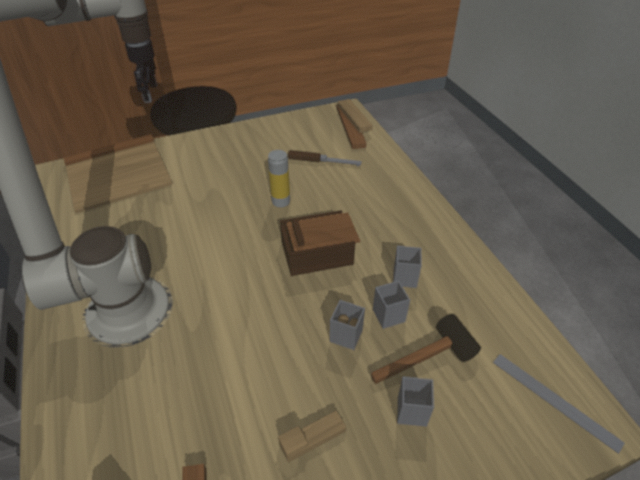

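The scene view shows the box at (343,237) with its batten end at about (335,212). The cup holding the knobs is at (240,257), and at (347,323) in the side view. I'll enlarge both for corners.

```bash
python3 - <<'E'
from h import *
import pickle
a=pickle.load(open("scene0.pkl","rb"));b=pickle.load(open("side0.pkl","rb"))
for n,im,uv in [("cup scene",a,(240,243)),("cup side",b,(348,310))]: print(n,plane(im,uv,85))
print("batten",plane(a,(333,213),89),plane(b,(297,233),89))
c=lambda im,x,y,w,h:cv2.resize(im["color"][y:y+h,x:x+w],None,fx=4,fy=4,interpolation=cv2.INTER_CUBIC)
m=np.vstack([np.hstack([c(a,300,195,90,80),c(a,215,230,60,80)]),np.hstack([c(b,272,205,90,70),c(b,325,290,60,70)])])
print(m.shape);cv2.imwrite("pics/m0.png",m)
E
```

```text
cup scene [ 464.95282976 -253.43434076   85.        ]
cup side [ 476.19967745 -252.4312666    85.        ]
batten [454.91880325   7.83912578  89.        ] [450.18981831  15.20162515  89.        ]
(600, 600, 3)
```

View pics/m0.png

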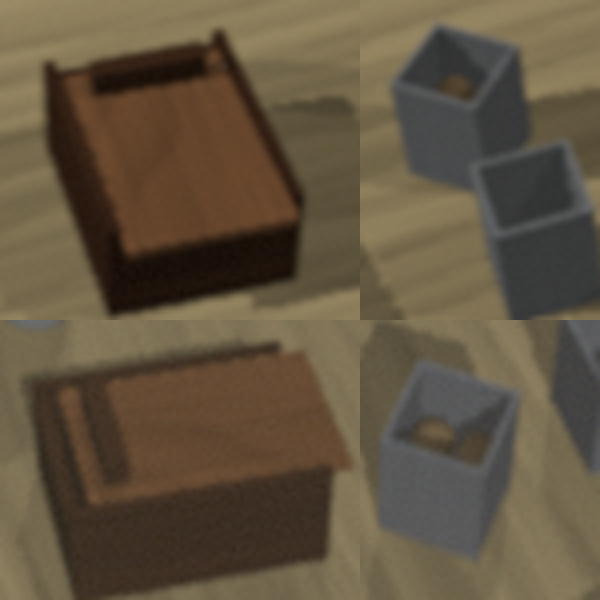

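The montage resolves the cup's rim corners and the rail ends, so I'll turn those into poses.

```bash
python3 - <<'E'
from h import *
import pickle
a=pickle.load(open("scene0.pkl","rb"));b=pickle.load(open("side0.pkl","rb"))
A=np.array([plane(a,(x/4+125,y/4+230),85) for x,y in [(438,25),(520,45),(476,107),(395,80)]])
B=np.array([plane(b,((x-360)/4+325,(y-320)/4+290),85) for x,y in [(425,363),(518,397),(483,467),(385,433)]])
for Q in (A,B):print(Q[:,:2].round(),Q.mean(0).round(1),[np.linalg.norm(Q[i]-Q[i-1]).round() for i in range(4)],[np.degrees(np.arctan2(*(Q[i]-Q[i-1])[1::-1])).round() for i in range(4)])
r=np.array([plane(a,(x/4+300,y/4+195),81) for x,y in [(45,65),(118,235),(218,32),(302,195)]]);print("rails",r.round(),np.degrees(np.arctan2(*(r[1]-r[0])[1::-1])),np.degrees(np.arctan2(*(r[3]-r[2])[1::-1])),r.mean(0))
l=np.array([plane(b,(x/4+272,(y-320)/4+205),78) for x,y in [(60,390),(97,500),(350,466),(303,352)]]);print("lid side",l.round(),l.mean(0))
t=np.array([plane(b,(x/4+272,(y-320)/4+205),100) for x,y in [(80,383),(105,483),(130,478),(105,383)]]);print("batten top",t.round(),t.mean(0))
for n,im,uv in [("can",a,(419,175)),("can",b,(278,157))]:print(n,plane(im,uv,170))
print("others",plane(a,(259,275),85),plane(a,(309,292),85),plane(a,(155,287),85))
print("mallet",plane(a,(218,340),28),plane(a,(195,283),15)); print(np.array(read_state()["position"]))
E
```

```text
[[ 435. -260.]
 [ 474. -216.]
 [ 516. -257.]
 [ 473. -297.]] [ 474.5 -257.7   85. ] [np.float64(53.0), np.float64(58.0), np.float64(58.0), np.float64(59.0)] [np.float64(135.0), np.float64(49.0), np.float64(-44.0), np.float64(-136.0)]
[[ 472. -223.]
 [ 511. -264.]
 [ 474. -299.]
 [ 433. -260.]] [ 472.7 -261.6   85. ] [np.float64(53.0), np.float64(56.0), np.float64(51.0), np.float64(57.0)] [np.float64(43.0), np.float64(-46.0), np.float64(-136.0), np.float64(136.0)]
rails [[417. -40.  81.]
 [584. -57.  81.]
 [431.  83.  81.]
 [597.  64.  81.]] -5.6572761865924335 -6.548913138754425 [507.35703039  12.49307935  81.        ]
lid side [[442.  73.  78.]
 [432. -31.  78.]
 [591. -60.  78.]
 [606.  50.  78.]] [517.89429383   8.18280983  78.        ]
batten top [[450.  52. 100.]
 [435. -39. 100.]
 [451. -41. 100.]
 [465.  46. 100.]] [450.00124303   4.51119685 100.        ]
can [487.83474459 242.41657209 170.        ]
can [475.00155992 238.47076018 170.        ]
others [ 587.29281961 -239.98330721   85.        ] [ 681.37298088 -149.09732988   85.        ] [ 529.19137268 -473.21089729   85.        ]
mallet [ 686.88716925 -371.3491866    28.        ] [ 488.47939627 -386.31986607   15.        ]
[188.02869559 595.61401334 244.46872902]
```

>>> carry_out(
  motion=[
    [0,0,0,38,49,0,-1],
    [0,0,0,76,98,0,-1],
    [0,0,0,114,147,0,-1],
    [0,0,0,152,196,0,-1],
    [0,0,0,188,243,0,-1],
  ],
)

```text
clock: 0.78
position: [294.5, 305.5, 245.3]
ee_rot: [0.988, -0.152, 0.0, -0.0]
contact_force: [0.5, 0.5, -0.5]
gripper_width: -0.1
grasp_force: 0.0
```

>>> carry_out(
  motion=[
    [0,0,0,38,49,0,-1],
    [0,0,0,76,98,0,-1],
    [0,0,0,114,147,0,-1],
    [0,0,0,152,196,0,-1],
    [0,0,-0.16,180,243,0,-1],
  ],
)

```text
clock: 1.4
position: [392.0, 25.2, 245.4]
ee_rot: [0.997, -0.079, 0.0, -0.0]
contact_force: [0.9, -0.2, 0.4]
gripper_width: -0.1
grasp_force: 0.0
```

```bash
python3 - <<'E'
from h import *
import pickle
s=read_state();print(s["clock"],s["position"],s["joints"].round(3),R.from_quat(s["ee_rot"]).as_matrix().round(3),s["gripper_width"])
im=get_image("wrist");cv2.imwrite("pics/w1.png",im["color"]);pickle.dump(im,open("w1.pkl","wb"))
E
```

```text
1.4 [392.01858811  25.17354623 245.41087901] [ 0.483 -0.026 -0.51   0.    -1.086  0.929] [[ 0.987 -0.158  0.   ]
 [-0.158 -0.987  0.   ]
 [ 0.    -0.    -1.   ]] -0.08711456127208358
```

View pics/w1.png

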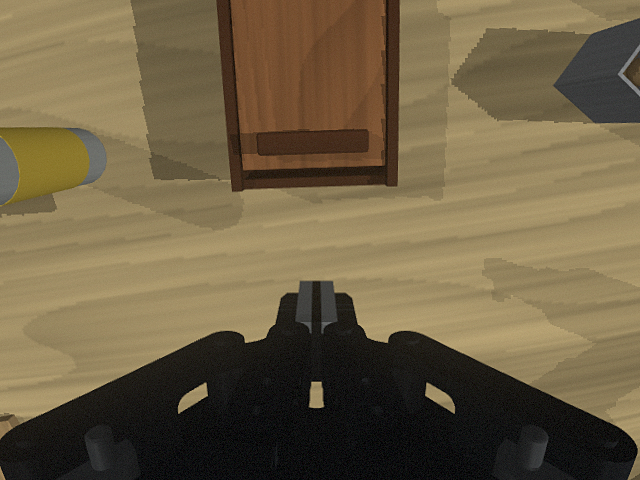

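The wrist view shows the batten top at about (257–369, 131–154) and the box's near rail ends at (237,190) and (392,185). The cup's edge is at the upper right.

```bash
python3 - <<'E'
from h import *
import pickle
im=pickle.load(open("w1.pkl","rb"))
t=np.array([plane(im,p,100) for p in [(257,134),(367,129),(369,152),(258,155)]])
print(t.round(1),np.linalg.norm(t[1]-t[0]),np.linalg.norm(t[2]-t[3]),t.mean(0),np.degrees(np.arctan2(*(t[0]-t[1])[1::-1]))-90,np.degrees(np.arctan2(*(t[3]-t[2])[1::-1]))-90)
r=np.array([plane(im,p,81) for p in [(232,190),(398,185),(218,0),(397,0)]]);print(r.round(1),r[:2].mean(0),np.linalg.norm(r[0]-r[1]),[np.degrees(np.arctan2(*(r[i+2]-r[i])[1::-1])) for i in (0,1)])
E
```

```text
[[464.5  55.  100. ]
 [455.4 -22.3 100. ]
 [439.3 -21.7 100. ]
 [449.9  57.2 100. ]] 77.90269102168146 79.60347536456571 [452.29405078  17.05394901 100.        ] -6.638177420950527 -7.634169980363055
[[426.1  85.8  81. ]
 [409.3 -43.5  81. ]
 [561.6  67.7  81. ]
 [541.1 -57.9  81. ]] [417.69083143  21.15901887  81.        ] 130.34642023335846 [np.float64(-7.620652593206306), np.float64(-6.235183390106765)]
```

>>> carry_out(
  motion=[
    [0,0,-0.033,20,0,50,-1],
    [0,0,-0.033,20,0,100,-1],
    [0,0,-0.033,20,0,148,-1],
    [0,0,-0.033,20,0,148,-1],
  ],
)

```text
clock: 1.95
position: [409.0, 22.9, 94.8]
ee_rot: [0.998, -0.065, -0.004, 0.002]
contact_force: [-0.1, -0.0, 1.4]
gripper_width: -0.3
grasp_force: 0.0
```

>>> carry_out(
  motion=[
    [0,0,0,12,0,0,-1],
    [0,0,0,32,0,0,-1],
    [0,0,0,56,0,0,-1],
    [0,0,0,80,0,0,-1],
    [0,0,0,104,0,0,-1],
  ],
)

```text
clock: 2.58
position: [516.3, 11.1, 99.6]
ee_rot: [0.998, -0.065, 0.001, -0.001]
contact_force: [-1.9, 2.3, -0.2]
gripper_width: 0.1
grasp_force: 1.4
```

>>> carry_out(
  motion=[
    [0,0,0,12,0,0,-1],
    [0,0,0,22,0,0,-1],
    [0,0,0,30,0,0,-1],
    [0,0,0,36,0,0,-1],
    [0,0,0,36,0,0,-1],
  ],
)

```text
clock: 3.2
position: [551.1, 6.1, 97.4]
ee_rot: [0.998, -0.064, 0.001, -0.0]
contact_force: [1.1, 0.1, 0.5]
gripper_width: -0.2
grasp_force: 0.0
```

>>> carry_out(
  motion=[
    [0,0,0,3,0,0,-1],
    [0,0,0,6,0,0,-1],
    [0,0,0,9,0,0,-1],
    [0,0,0,12,0,0,-1],
    [0,0,0,12,0,0,-1],
  ],
)

```text
clock: 3.82
position: [556.9, 4.6, 96.8]
ee_rot: [0.998, -0.065, -0.006, 0.001]
contact_force: [-14.1, 5.9, 9.9]
gripper_width: -0.1
grasp_force: 7.6
```

>>> carry_out(
  motion=[
    [0,0,0,-8,0,0,-1],
    [0,0,0,-15,0,-50,0],
    [0,0,0,-25,0,-110,1],
    [0,0,0,-40,0,-170,1],
    [0,0,0.15,-60,0,-210,1],
  ],
)

```text
clock: 4.45
position: [503.8, 12.3, 310.8]
ee_rot: [0.99, -0.141, 0.003, -0.001]
contact_force: [0.2, 0.3, 0.4]
gripper_width: 72.7
grasp_force: 0.0
```

```bash
cat >> h.py <<'E'
def tool(az,p,roll=0):
    az,p=np.radians([az,p]);z=np.array([np.cos(p)*np.cos(az),np.cos(p)*np.sin(az),-np.sin(p)])
    y=np.array([-np.sin(az),np.cos(az),0]);return R.from_matrix(np.c_[np.cross(y,z),y,z])*R.from_rotvec([0,0,np.radians(roll)])
def plan(way,step=50,ang=.17):
    """ways: list of (R,P); prints per-call rows, chained"""
    s=read_state();r,p=R.from_quat(s["ee_rot"]),np.array(s["position"])
    for R1,P1 in way:
        P1=np.array(P1,float);v=(r.inv()*R1).as_rotvec()
        n=int(np.ceil(max(np.linalg.norm(v)/ang,np.linalg.norm(P1-p)/step)));nc=int(np.ceil(n/5))
        print(f"to {P1}: n={n} calls={nc}")
        for c in range(nc):
            f0=c*5/n;f1=min(1,(c+1)*5/n);ra=r*R.from_rotvec(v*f0);pa=p+(P1-p)*f0
            k=min(5,n-5*c);rv=v*(f1-f0);t=ra.inv().apply((P1-p)*(f1-f0))
            print(" rows",k,"rot",rv.round(3),"shift",t.round(0), "(sum over rows)")
        r,p=R1,P1
E
python3 - <<'E'
from h import *
import pickle
a=pickle.load(open("scene0.pkl","rb"))
print("offcut",[plane(a,p,30)[:2].round() for p in [(150,230),(160,258)]],"handle end",plane(a,(195,281),15)[:2])
s=read_state();print(s["clock"],s["position"],s["joints"].round(2),s["gripper_width"])
plan([(tool(45,90),(440,-250,300)),(tool(45,20),(370,-364,170))])
im=get_image("scene");cv2.imwrite("pics/s2.png",im["color"])
E
```

```text
offcut [array([ 261., -464.]), array([ 381., -454.])] handle end [ 481.84612902 -385.01089122]
4.45 [503.75886284  12.25098613 310.76931129] [ 0.35  0.13 -0.17  0.   -1.26  0.94] 72.69681547038051
to [ 440. -250.  300.]: n=13 calls=3
 rows 5 rot [-0.003 -0.     0.797] shift [  5. 104.   4.] (sum over rows)
 rows 5 rot [-0.003 -0.     0.797] shift [77. 69.  4.] (sum over rows)
 rows 3 rot [-0.002 -0.     0.478] shift [62. -4.  3.] (sum over rows)
to [ 370. -364.  170.]: n=8 calls=2
 rows 5 rot [ 0.    -0.764  0.   ] shift [ 81. -19.  81.] (sum over rows)
 rows 3 rot [ 0.    -0.458  0.   ] shift [ 69. -12.   1.] (sum over rows)
```

>>> carry_out(
  motion=[
    [0,0,0.16,1,21,1,1],
    [0,0,0.32,2,42,2,1],
    [0,0,0.48,3,63,3,1],
    [0,0,0.64,4,84,4,1],
    [0,0,0.8,5,104,4,1],
  ],
)

```text
clock: 5.12
position: [479.3, -90.0, 303.2]
ee_rot: [0.857, -0.516, 0.001, -0.0]
contact_force: [0.2, -0.5, 0.4]
gripper_width: 85.6
grasp_force: 0.0
```

>>> carry_out(
  motion=[
    [0,0,0.16,15,14,1,1],
    [0,0,0.32,31,28,2,1],
    [0,0,0.48,46,42,3,1],
    [0,0,0.64,62,56,4,1],
    [0,0,0.8,77,69,4,1],
  ],
)

```text
clock: 5.75
position: [454.7, -190.6, 299.2]
ee_rot: [-0.588, 0.809, -0.001, 0.0]
contact_force: [-0.0, -0.3, -0.8]
gripper_width: 85.5
grasp_force: 0.0
```

>>> carry_out(
  motion=[
    [0,0,0.16,20,-1,1,1],
    [0,0,0.32,41,-3,2,1],
    [0,0,0.48,62,-4,3,1],
    [0,0,0.48,62,-4,3,1],
  ],
)

```text
clock: 6.25
position: [439.5, -251.0, 296.0]
ee_rot: [-0.381, 0.925, -0.0, 0.0]
contact_force: [0.3, -1.0, 0.2]
gripper_width: 85.3
grasp_force: 0.0
```

```bash
python3 - <<'E'
from h import *
import pickle
s=read_state();print(s["clock"],s["position"],s["joints"].round(2))
im=get_image("wrist");cv2.imwrite("pics/w3.png",im["color"]);pickle.dump(im,open("w3.pkl","wb"))
plan([(tool(45,20),(370,-364,170))])
E
```

```text
6.25 [ 439.46576793 -250.99269993  295.99017341] [-0.2   0.15 -0.19  0.   -1.23 -0.59]
to [ 370. -364.  170.]: n=8 calls=2
 rows 5 rot [-0.001 -0.763 -0.001] shift [ 81. -20.  79.] (sum over rows)
 rows 3 rot [-0.001 -0.458 -0.001] shift [ 68. -12.   1.] (sum over rows)
```

View pics/w3.png

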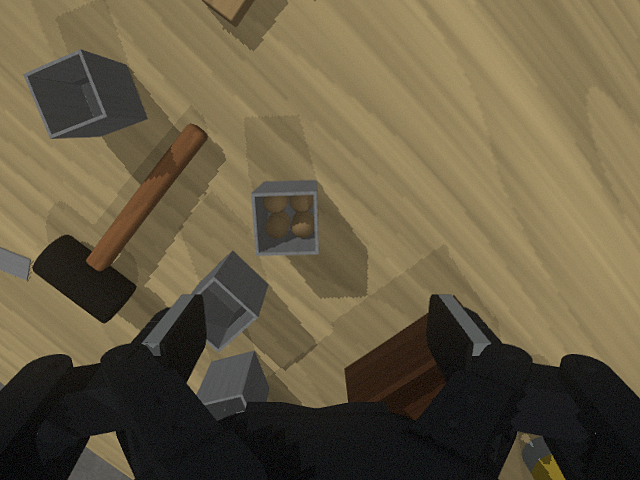

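The cup with four knobs visible has its rim corners at (252,194), (317,190), (319,252) and (258,255). Nothing blocks an approach along its sides.

>>> carry_out(
  motion=[
    [0,-0.15,0,16,-4,16,1],
    [0,-0.3,0,32,-8,32,1],
    [0,-0.45,0,48,-12,47,1],
    [0,-0.6,0,65,-16,63,1],
    [0,-0.76,0,81,-20,79,1],
  ],
)

```text
clock: 6.92
position: [396.8, -321.6, 218.0]
ee_rot: [-0.356, 0.857, 0.14, 0.346]
contact_force: [0.1, -1.0, -0.8]
gripper_width: 85.2
grasp_force: 0.0
```

>>> carry_out(
  motion=[
    [0,-0.15,0,23,-4,0,1],
    [0,-0.3,0,46,-8,1,1],
    [0,-0.46,0,68,-12,1,1],
    [0,-0.46,0,68,-12,1,1],
  ],
)

```text
clock: 7.42
position: [368.6, -364.7, 163.8]
ee_rot: [-0.308, 0.759, 0.222, 0.529]
contact_force: [1.0, -0.1, 0.5]
gripper_width: 85.8
grasp_force: 0.0
```

```bash
python3 - <<'E'
from h import *
import pickle
im=pickle.load(open("w3.pkl","rb"))
Q=np.array([plane(im,p,85) for p in [(252,194),(317,190),(319,252),(258,255)]])
print(Q.round(),Q.mean(0),[np.degrees(np.arctan2(*(Q[i]-Q[i-1])[1::-1])).round() for i in range(4)],[np.linalg.norm(Q[i]-Q[i-1]).round() for i in range(4)])
s=read_state();print(s["clock"],s["position"],s["joints"].round(2),R.from_quat(s["ee_rot"]).as_matrix().round(2))
C=Q.mean(0);C[2]=0
t=tool(45,20);z=t.as_matrix()[:,2]
plan([(t,C+[0,0,50]-130*z),(t,C+[0,0,50])],step=40)
E
```

```text
[[ 472. -303.   85.]
 [ 427. -263.   85.]
 [ 468. -220.   85.]
 [ 511. -259.   85.]] [ 469.52046676 -261.1186864    85.        ] [np.float64(-132.0), np.float64(138.0), np.float64(47.0), np.float64(-42.0)] [np.float64(59.0), np.float64(59.0), np.float64(59.0), np.float64(58.0)]
7.425 [ 368.60187905 -364.70207442  163.78701151] [-1.13  0.61 -0.03 -1.09 -1.62  0.7 ] [[-0.25 -0.7   0.67]
 [-0.23  0.71  0.66]
 [-0.94  0.01 -0.34]]
to [ 383.14027359 -347.49887957   94.46261863]: n=2 calls=1
 rows 2 rot [-0.002  0.001 -0.012] shift [58.  1. 45.] (sum over rows)
to [ 469.52046676 -261.1186864    50.        ]: n=4 calls=1
 rows 4 rot [0. 0. 0.] shift [  0.   0. 130.] (sum over rows)
```

>>> carry_out(
  motion=[
    [-0.02,0,-0.013,29,-2,22,1],
    [-0.044,0,-0.027,58,-4,45,1],
    [-0.044,0,-0.027,58,-4,45,1],
  ],
)

```text
clock: 7.8
position: [389.7, -349.2, 99.3]
ee_rot: [-0.335, 0.748, 0.229, 0.525]
contact_force: [-1.3, -1.2, 0.1]
gripper_width: 85.4
grasp_force: 0.0
```

```bash
python3 - <<'E'
from h import *
s=read_state();print(s["clock"],s["position"],s["joints"].round(2),R.from_quat(s["ee_rot"]).as_matrix().round(3))
C=np.array([470.5,-260.8,0.])
plan([(tool(47.5,20),C+[0,0,50])],step=40)
im=get_image("wrist");cv2.imwrite("pics/w4.png",im["color"])
E
```

```text
7.8 [ 389.72662646 -349.23971162   99.25289021] [-1.08  0.71 -0.04 -1.09 -1.56  0.82] [[-0.225 -0.742  0.631]
 [-0.261  0.67   0.695]
 [-0.939 -0.008 -0.344]]
to [ 470.5 -260.8   50. ]: n=4 calls=1
 rows 4 rot [ 0.004 -0.002  0.01 ] shift [  5.  -0. 129.] (sum over rows)
```

View pics/w4.png

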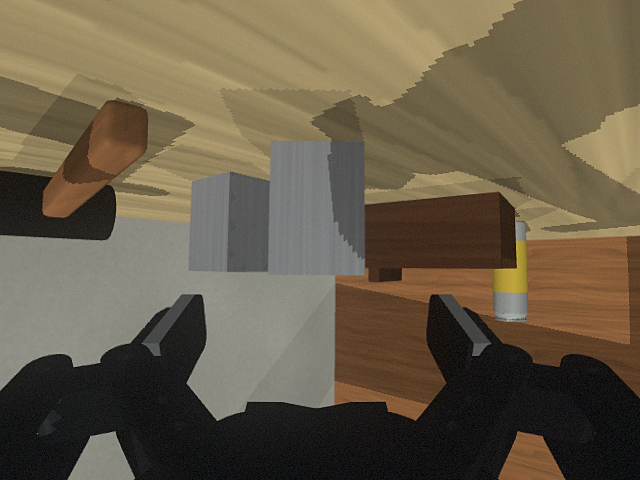

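The view is upside down. The cup spans columns 270–364, midway between the fingers and square to them, so I'll advance and grip.

>>> carry_out(
  motion=[
    [0,0,0.005,1,0,40,1],
    [0,0,0.01,3,0,80,1],
    [0,0,0.01,5,0,110,1],
    [0,0,0.01,5,0,129,1],
    [0,0,0.01,5,0,129,1],
  ],
)

```text
clock: 8.48
position: [470.0, -262.7, 52.0]
ee_rot: [-0.332, 0.75, 0.23, 0.524]
contact_force: [0.2, -0.8, -0.8]
gripper_width: 85.2
grasp_force: 0.0
```

>>> carry_out(
  motion=[
    [0,0,0,0,0,0,-0.3],
    [0,0,0,0,0,0,-0.3],
    [0,0,0,0,0,0,-0.3],
    [0,0,0,0,0,0,-0.3],
  ],
)

```text
clock: 8.98
position: [469.0, -264.0, 51.6]
ee_rot: [-0.331, 0.75, 0.23, 0.525]
contact_force: [-3.8, -4.1, 5.7]
gripper_width: 59.1
grasp_force: 67.9
```

```bash
python3 - <<'E'
from h import *
s=read_state();print(s["clock"],s["position"],s["joints"].round(2),s["contact_force"],s["gripper_width"],s["grasp_force"],R.from_quat(s["ee_rot"]).as_matrix().round(3))
plan([(tool(47.5,20),np.array(s["position"])+[0,0,180]),(tool(82.8,0),(491,0,240))],step=40,ang=.12)
E
```

```text
8.975 [ 468.9906906  -263.99090781   51.61532628] [-0.91  0.76 -0.12 -1.22 -1.4   0.89] [-3.76221996 -4.10788671  5.67664731] 59.12669826726419 67.89360880851746 [[-0.23  -0.738  0.635]
 [-0.255  0.675  0.692]
 [-0.939 -0.002 -0.343]]
to [ 468.9906906  -263.99090781  231.61532628]: n=5 calls=1
 rows 5 rot [-0.    -0.002  0.002] shift [-169.   -0.  -62.] (sum over rows)
to [491.   0. 240.]: n=7 calls=2
 rows 5 rot [-0.436 -0.241 -0.077] shift [-57. 116. 139.] (sum over rows)
 rows 2 rot [-0.174 -0.097 -0.031] shift [-9. 16. 73.] (sum over rows)
```

>>> carry_out(
  motion=[
    [0,0,0,-20,0,-7,-0.3],
    [0,0,0,-55,0,-20,-0.3],
    [0,0,0,-95,0,-35,-0.3],
    [0,0,0,-135,0,-49,-0.3],
    [0,0,0,-169,0,-62,-0.3],
  ],
)

```text
clock: 9.6
position: [469.0, -263.3, 231.3]
ee_rot: [-0.33, 0.751, 0.23, 0.524]
contact_force: [0.7, -0.4, -2.7]
gripper_width: 59.4
grasp_force: 67.2
```

>>> carry_out(
  motion=[
    [-0.087,-0.048,-0.015,-11,23,28,-0.3],
    [-0.175,-0.096,-0.03,-23,46,56,-0.3],
    [-0.262,-0.145,-0.046,-34,70,84,-0.3],
    [-0.35,-0.193,-0.062,-46,93,111,-0.3],
    [-0.436,-0.241,-0.077,-57,116,139,-0.3],
  ],
)

```text
clock: 10.22
position: [485.2, -73.3, 235.3]
ee_rot: [-0.434, 0.602, 0.405, 0.534]
contact_force: [0.2, 0.2, -3.4]
gripper_width: 59.4
grasp_force: 67.4
```

```bash
python3 - <<'E'
from h import *
s=read_state();print(s["clock"],s["position"],s["joints"].round(2),s["gripper_width"],s["grasp_force"],R.from_quat(s["ee_rot"]).as_matrix().round(3))
plan([(tool(82.8,0),(479,23,190))],step=40,ang=.12)
im=get_image("scene");cv2.imwrite("pics/s5.png",im["color"][100:400,80:480])
E
```

```text
10.225 [485.17189923 -73.34355759 235.30382573] [-0.62  0.54 -0.13 -1.29 -1.76  0.69] 59.35371099603248 67.35047578811646 [[-0.052 -0.955  0.291]
 [-0.09   0.295  0.951]
 [-0.995  0.024 -0.102]]
to [479.  23. 190.]: n=3 calls=1
 rows 3 rot [-0.173 -0.099 -0.032] shift [37. 33. 94.] (sum over rows)
```

View pics/s5.png

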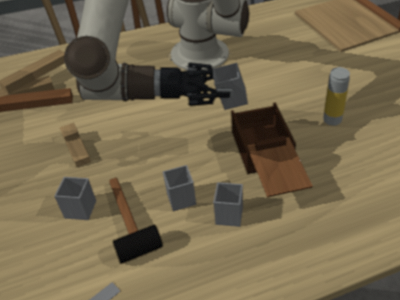

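The lid is fully open in the crop, with the box interior at (263,130). The cup is held upright, short of the box.

>>> carry_out(
  motion=[
    [-0.058,-0.033,-0.01,12,11,31,-0.3],
    [-0.115,-0.066,-0.02,25,22,62,-0.3],
    [-0.173,-0.099,-0.032,37,33,94,-0.3],
    [-0.173,-0.099,-0.032,60,33,94,-0.3],
    [-0.173,-0.099,-0.032,77,33,94,-0.3],
  ],
)

```text
clock: 10.9
position: [477.1, 18.3, 149.1]
ee_rot: [-0.468, 0.531, 0.467, 0.53]
contact_force: [0.2, -0.1, -2.2]
gripper_width: 59.3
grasp_force: 67.4
```

```bash
python3 - <<'E'
from h import *
s=read_state();print(s["clock"],s["position"],s["joints"].round(2),s["contact_force"],s["gripper_width"],R.from_quat(s["ee_rot"]).as_matrix().round(3))
plan([(tool(82.8,0),(479,23,150))])
E
```

```text
10.9 [477.05276888  18.32672173 149.11437839] [-0.46  0.74 -0.18 -1.3  -1.77  0.95] [ 0.18142484 -0.12123824 -2.1794039 ] 59.32310026164663 [[-0.001 -0.992  0.126]
 [-0.002  0.126  0.992]
 [-1.     0.001 -0.002]]
to [479.  23. 150.]: n=1 calls=1
 rows 1 rot [-0.    -0.002 -0.001] shift [-1. -1.  5.] (sum over rows)
```

>>> carry_out(
  motion=[
    [0,0,0.16,0,0,4,-0.3],
    [0,0,0.32,0,0,4,-0.3],
    [0,0,0.48,0,0,4,-0.3],
    [0,0,0.64,0,0,4,-0.3],
    [0,0,0.8,0,0,4,-0.3],
  ],
)

```text
clock: 11.52
position: [477.9, 21.4, 150.4]
ee_rot: [-0.222, 0.672, 0.637, 0.306]
contact_force: [-0.2, 0.3, -2.8]
gripper_width: 59.2
grasp_force: 67.5
```

>>> carry_out(
  motion=[
    [0,0,0.12,0,0,0,-0.3],
    [0,0,0.24,0,0,0,-0.3],
    [0,0,0.36,0,0,0,-0.3],
    [0,0,0.48,0,0,0,-0.3],
    [0,0,0.6,0,0,0,-0.3],
  ],
)

```text
clock: 12.15
position: [477.9, 21.4, 150.4]
ee_rot: [-0.014, 0.708, 0.699, 0.104]
contact_force: [0.3, 0.1, -3.3]
gripper_width: 59.7
grasp_force: 67.5
```

>>> carry_out(
  motion=[
    [0,0,0.12,0,0,0,-0.3],
    [0,0,0.24,0,0,0,-0.3],
    [0,0,0.36,0,0,0,-0.3],
    [0,0,0.48,0,0,0,-0.3],
    [0,0,0.6,0,0,0,-0.3],
  ],
)

```text
clock: 12.78
position: [477.9, 21.4, 150.5]
ee_rot: [0.195, 0.68, 0.698, -0.107]
contact_force: [-0.0, -0.3, -2.7]
gripper_width: 59.5
grasp_force: 67.4
```

>>> carry_out(
  motion=[
    [0,0,0.14,0,0,0,-0.3],
    [0,0,0.28,0,0,0,-0.3],
    [0,0,0.42,0,0,0,-0.3],
    [0,0,0.56,0,0,0,-0.3],
    [0,0,0.7,0,0,0,-0.3],
  ],
)

```text
clock: 13.4
position: [477.8, 21.4, 150.6]
ee_rot: [0.417, 0.572, 0.619, -0.34]
contact_force: [0.0, 0.3, -2.4]
gripper_width: 59.3
grasp_force: 67.3
```

>>> carry_out(
  motion=[
    [0,0,0.1,0,0,0,-0.3],
    [0,0,0,0,0,0,-0.3],
    [0,0,0.1,0,0,0,-0.3],
    [0,0,0.1,0,0,0,-0.3],
    [0,0,0.1,0,0,0,-0.3],
  ],
)

```text
clock: 14.02
position: [477.7, 21.9, 150.9]
ee_rot: [0.443, 0.551, 0.603, -0.37]
contact_force: [0.2, 0.3, -1.9]
gripper_width: 59.4
grasp_force: 67.3
```

```bash
python3 - <<'E'
from h import *
s=read_state();print(s["clock"],s["position"],s["joints"].round(2),s["contact_force"],s["gripper_width"])
im=get_image("scene")["color"];im2=get_image("side")["color"]
m=np.hstack([cv2.resize(im[150:330,260:420],None,fx=2.4,fy=2.4),cv2.resize(im2[150:330,240:400],None,fx=2.4,fy=2.4)])
cv2.imwrite("pics/s6.png",m)
E
```

```text
14.025 [477.6621171   21.86949413 150.8811342 ] [-0.45  0.73 -0.19 -1.31 -1.76 -1.85] [ 0.24257674  0.27020843 -1.91174969] 59.356981689760765
```

View pics/s6.png

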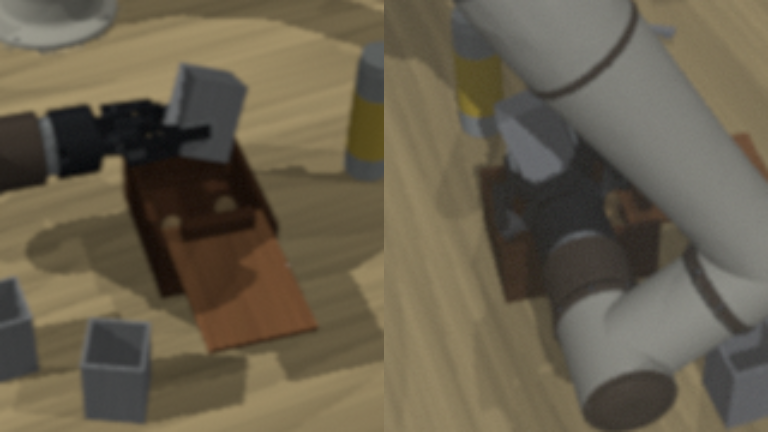

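```bash
python3 - <<'E'
from h import *
s=read_state();r=R.from_quat(s["ee_rot"]);p=s["position"]
v=(tool(82.8,0).inv()*r).as_rotvec();print(v)
T=tool(82.8,0)
plan([(r,p+[0,0,50]),(T*R.from_rotvec(v*.5),(480,-20,220)),(T,(485,-70,235)),(tool(47.5,20),(469.5,-263.5,230)),(tool(47.5,20),(469.5,-263.5,53.5))],ang=.175)
E
```

```text
[ 7.27520825e-04 -7.49219611e-04  2.79810953e+00]
to [477.61486473  22.04694399 200.95949575]: n=1 calls=1
 rows 1 rot [0. 0. 0.] shift [47. 17. -0.] (sum over rows)
to [480. -20. 220.]: n=8 calls=2
 rows 5 rot [-0.     0.    -0.874] shift [ 10.   9. -26.] (sum over rows)
 rows 3 rot [-0.     0.    -0.525] shift [ -0.   8. -16.] (sum over rows)
to [485. -70. 235.]: n=8 calls=2
 rows 5 rot [-0.     0.    -0.874] shift [ -9.   8. -31.] (sum over rows)
 rows 3 rot [-0.     0.    -0.525] shift [ -7.  -1. -18.] (sum over rows)
to [ 469.5 -263.5  230. ]: n=5 calls=1
 rows 5 rot [0.61  0.338 0.108] shift [   5.   -9. -194.] (sum over rows)
to [ 469.5 -263.5   53.5]: n=4 calls=1
 rows 4 rot [0. 0. 0.] shift [166.  -0.  60.] (sum over rows)
```

>>> carry_out(
  motion=[
    [0,0,0,24,9,0,-0.3],
    [0,0,0,47,17,0,-0.3],
  ],
)

```text
clock: 14.38
position: [477.7, 22.3, 201.4]
ee_rot: [0.443, 0.551, 0.602, -0.37]
contact_force: [0.1, 0.4, -2.0]
gripper_width: 59.7
grasp_force: 67.3
```

>>> carry_out(
  motion=[
    [0,0,-0.175,2,2,-5,-0.3],
    [0,0,-0.35,4,4,-10,-0.3],
    [0,0,-0.525,6,6,-15,-0.3],
    [0,0,-0.7,8,8,-20,-0.3],
    [0,0,-0.874,10,9,-26,-0.3],
  ],
)

```text
clock: 15.0
position: [479.5, -4.3, 213.6]
ee_rot: [0.166, 0.687, 0.703, -0.078]
contact_force: [0.6, 0.2, -2.3]
gripper_width: 59.3
grasp_force: 67.5
```

>>> carry_out(
  motion=[
    [0,0,-0.175,0,3,-5,-0.3],
    [0,0,-0.35,0,6,-10,-0.3],
    [0,0,-0.525,0,8,-16,-0.3],
  ],
)

```text
clock: 15.38
position: [480.2, -20.5, 221.1]
ee_rot: [-0.018, 0.707, 0.699, 0.107]
contact_force: [0.6, 0.3, -1.9]
gripper_width: 59.2
grasp_force: 67.5
```

>>> carry_out(
  motion=[
    [0,0,-0.175,-2,2,-6,-0.3],
    [0,0,-0.35,-4,4,-12,-0.3],
    [0,0,-0.525,-6,5,-18,-0.3],
    [0,0,-0.7,-8,7,-25,-0.3],
    [0,0,-0.874,-9,8,-31,-0.3],
  ],
)

```text
clock: 16.0
position: [483.7, -52.3, 230.4]
ee_rot: [-0.316, 0.633, 0.588, 0.392]
contact_force: [-0.9, 0.0, -2.9]
gripper_width: 59.4
grasp_force: 67.5
```

>>> carry_out(
  motion=[
    [0,0,-0.175,-2,0,-6,-0.3],
    [0,0,-0.35,-4,-1,-12,-0.3],
    [0,0,-0.525,-7,-1,-18,-0.3],
  ],
)

```text
clock: 16.38
position: [485.8, -70.6, 235.9]
ee_rot: [-0.469, 0.529, 0.466, 0.532]
contact_force: [0.3, -0.9, -2.1]
gripper_width: 59.1
grasp_force: 67.5
```

>>> carry_out(
  motion=[
    [0.122,0.068,0.022,1,-2,-39,-0.3],
    [0.244,0.135,0.043,2,-4,-78,-0.3],
    [0.366,0.203,0.065,3,-5,-116,-0.3],
    [0.488,0.27,0.086,4,-7,-155,-0.3],
    [0.61,0.338,0.108,5,-9,-194,-0.3],
  ],
)

```text
clock: 17.0
position: [469.8, -265.4, 230.8]
ee_rot: [-0.328, 0.751, 0.23, 0.524]
contact_force: [-0.5, -0.2, -2.6]
gripper_width: 59.2
grasp_force: 67.3
```

```bash
python3 - <<'E'
from h import *
s=read_state();print(s["clock"],s["position"],s["joints"].round(2),s["contact_force"],s["gripper_width"])
plan([(tool(47.5,20),(469.5,-263.5,54))])
import time
im=get_image("scene");im2=get_image("side")
m=np.hstack([cv2.resize(im["color"][140:300,200:400],None,fx=2,fy=2),cv2.resize(im2["color"][180:340,240:440],None,fx=2,fy=2)])
cv2.imwrite("pics/s7.png",m)
E
```

```text
17.0 [ 469.79187395 -265.42817167  230.84980048] [-0.9   0.46 -0.07 -1.19 -1.52  0.54] [-0.51909978 -0.15943901 -2.61158713] 59.239026546403025
to [ 469.5 -263.5   54. ]: n=4 calls=1
 rows 4 rot [-0.004 -0.003 -0.002] shift [166.   1.  62.] (sum over rows)
```

View pics/s7.png

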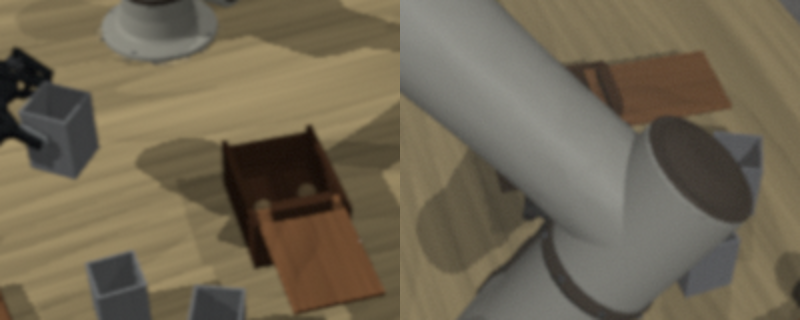

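Two knobs show in the box at (262,207) and (307,190), and the cup looks empty. I'll set it down.

>>> carry_out(
  motion=[
    [0,0,0,50,0,19,-0.3],
    [0,0,0,100,1,37,-0.3],
    [0,0,0,140,1,52,-0.3],
    [0,0,0,158,1,59,-0.3],
    [0,0,0,164,1,61,-0.3],
  ],
)

```text
clock: 17.73
position: [470.5, -262.1, 55.3]
ee_rot: [-0.329, 0.75, 0.232, 0.525]
contact_force: [0.2, -0.7, -2.1]
gripper_width: 59.4
grasp_force: 67.5
```

>>> carry_out(
  motion=[
    [0,0,0,1,0,0,-0.3],
    [0,0,0,2,0,1,-0.3],
    [0,0,0,3,0,1,-0.3],
    [0,0,0,3,0,1,-0.3],
  ],
)

```text
clock: 18.23
position: [470.4, -262.7, 53.5]
ee_rot: [-0.33, 0.75, 0.231, 0.525]
contact_force: [-0.3, 0.2, -2.1]
gripper_width: 59.3
grasp_force: 67.5
```

>>> carry_out(
  motion=[
    [0,0,0,1,0,0,-0.3],
    [0,0,0,2,0,1,-0.3],
    [0,0,0,2,0,1,-0.3],
  ],
)

```text
clock: 18.6
position: [470.4, -262.6, 51.7]
ee_rot: [-0.33, 0.749, 0.231, 0.525]
contact_force: [-3.5, -1.9, 4.4]
gripper_width: 59.1
grasp_force: 68.0
```

>>> carry_out(
  motion=[
    [0,0,0,0,0,0,1],
    [0,0,0,0,0,0,1],
    [0,0,0,0,0,0,1],
    [0,0,0,0,0,0,1],
  ],
)

```text
clock: 19.1
position: [470.6, -262.2, 50.5]
ee_rot: [-0.329, 0.75, 0.231, 0.524]
contact_force: [0.0, 0.3, 0.4]
gripper_width: 85.6
grasp_force: 0.0
```

>>> carry_out(
  motion=[
    [0,0,0,0,0,-15,1],
    [0,0,0,0,0,-50,1],
    [0,0,0,0,0,-90,1],
    [0,0,0,0,0,-130,1],
    [0,0,0,-20,0,-140,1],
  ],
)

```text
clock: 19.73
position: [384.3, -356.6, 117.5]
ee_rot: [-0.328, 0.751, 0.231, 0.524]
contact_force: [0.8, -0.6, -0.3]
gripper_width: 85.3
grasp_force: 0.0
```

```bash
python3 - <<'E'
from h import *
s=read_state();print(s["clock"],s["position"],s["joints"].round(2),s["contact_force"],s["gripper_width"])
D=tool(47.5,90);E=tool(-7.2+180-180,90)
print(D.as_matrix().round(2)[:,0],E.as_matrix().round(2)[:,0])
plan([(tool(47.5,20),np.array(s["position"])+[0,0,110]),(D,(450,-260,300)),(E,(625,-3,250))],ang=.16,step=55)
E
```

```text
19.725 [ 384.29825718 -356.59077336  117.54202809] [-1.09  0.69 -0.03 -1.08 -1.59  0.78] [ 0.77118101 -0.61053599 -0.25532117] 85.3216001669173
[-0.68 -0.74 -0.  ] [-0.99  0.13 -0.  ]
to [ 384.29825718 -356.59077336  227.54202809]: n=3 calls=1
 rows 3 rot [-0.003 -0.002 -0.003] shift [-103.    0.  -38.] (sum over rows)
to [ 450. -260.  300.]: n=8 calls=2
 rows 5 rot [ 0.     0.764 -0.   ] shift [-67.  11.  52.] (sum over rows)
 rows 3 rot [ 0.     0.458 -0.   ] shift [-51.   6.  -5.] (sum over rows)
to [625.  -3. 250.]: n=6 calls=2
 rows 5 rot [0.    0.    0.796] shift [-256.   37.   42.] (sum over rows)
 rows 1 rot [0.    0.    0.159] shift [-31.  42.   8.] (sum over rows)
```

>>> carry_out(
  motion=[
    [0,0,0,-34,0,-13,1],
    [0,0,0,-68,0,-25,1],
    [0,0,0,-103,0,-38,1],
  ],
)

```text
clock: 20.1
position: [386.0, -354.2, 229.1]
ee_rot: [-0.33, 0.75, 0.231, 0.525]
contact_force: [-0.1, -0.3, 0.2]
gripper_width: 85.3
grasp_force: 0.0
```

>>> carry_out(
  motion=[
    [0,0.153,0,-13,2,10,1],
    [0,0.306,0,-27,4,21,1],
    [0,0.458,0,-40,7,31,1],
    [0,0.611,0,-54,9,42,1],
    [0,0.764,0,-67,11,52,1],
  ],
)

```text
clock: 20.72
position: [426.6, -293.7, 274.3]
ee_rot: [-0.392, 0.892, 0.09, 0.206]
contact_force: [0.1, -0.2, -0.2]
gripper_width: 85.6
grasp_force: 0.0
```

>>> carry_out(
  motion=[
    [0,0.153,0,-17,2,-2,1],
    [0,0.306,0,-34,4,-3,0],
    [0,0.458,0,-51,6,-5,-1],
  ],
)

```text
clock: 21.1
position: [451.4, -257.2, 301.1]
ee_rot: [-0.403, 0.915, -0.002, -0.002]
contact_force: [0.4, -0.8, 0.1]
gripper_width: 51.4
grasp_force: 0.0
```

>>> carry_out(
  motion=[
    [0,0,0.159,-51,7,8,-1],
    [0,0,0.318,-102,15,17,-1],
    [0,0,0.478,-154,22,25,-1],
    [0,0,0.637,-205,30,34,-1],
    [0,0,0.796,-256,37,42,-1],
  ],
)

```text
clock: 21.72
position: [597.4, -42.8, 257.5]
ee_rot: [-0.014, 1.0, 0.0, -0.001]
contact_force: [0.3, 0.0, -0.5]
gripper_width: -0.2
grasp_force: 0.0
```

>>> carry_out(
  motion=[
    [0,0,0.159,-31,42,8,-1],
    [0,0,0.159,-31,42,8,-1],
  ],
)

```text
clock: 21.98
position: [627.4, 1.4, 247.7]
ee_rot: [0.062, 0.998, -0.0, -0.002]
contact_force: [-0.7, -0.7, 0.0]
gripper_width: 0.2
grasp_force: 0.0
```

```bash
python3 - <<'E'
from h import *
s=read_state();print(s["clock"],s["position"],s["joints"].round(2),s["contact_force"],s["gripper_width"])
plan([(tool(-7.2,90),(618,-3,97))])
a=get_image("wrist");b=get_image("scene")
for u in [(0,0)]: pass
m=np.hstack([cv2.resize(a["color"],(480,360)),b["color"][110:470,110:430]]);cv2.imwrite("pics/w8.png",m);import pickle;pickle.dump(a,open("w8.pkl","wb"))
E
```

```text
21.975 [627.37727406   1.38214949 247.66891146] [ 0.26  0.39  0.02 -0.   -1.21 -1.95] [-0.7293358  -0.67474002  0.02385723] 0.2486460223670656
to [618.  -3.  97.]: n=4 calls=1
 rows 4 rot [-0.    -0.004  0.002] shift [  8.  -5. 151.] (sum over rows)
```

View pics/w8.png

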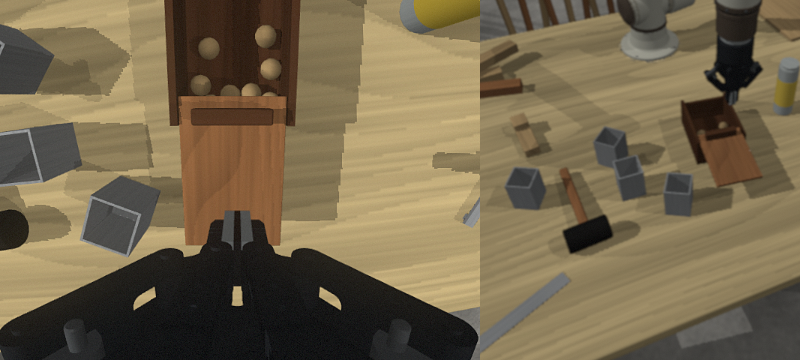

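The wrist view shows seven knobs in the box, near (208,47), (265,36), (270,69), (200,85), (231,93), (251,92) and (272,96). I'll look from nearer the robot for the eighth and into the cup.

>>> carry_out(
  motion=[
    [0,0,0,40,-30,-30,-1],
    [0,0,0,80,-60,-60,-1],
    [0,0,0,120,-90,-90,-1],
    [0,0,0,120,-90,-90,-1],
  ],
)

```text
clock: 22.58
position: [494.2, -78.1, 344.1]
ee_rot: [0.065, 0.998, 0.001, 0.004]
contact_force: [0.6, -1.0, 0.4]
gripper_width: 0.1
grasp_force: 0.0
```

```bash
python3 - <<'E'
from h import *
a=get_image("wrist");s=read_state();print(s["clock"],s["position"])
u=proj(a,(502,12,20));v=proj(a,(471,-262,85));print(u,v)
def crop(c,h=75):
    x,y=np.clip(c.astype(int),[h,h],[640-h,480-h]);return cv2.resize(a["color"][y-h:y+h,x-h:x+h],(400,400))
cv2.imwrite("pics/w9.png",np.hstack([crop(u,90),crop(v)]))
E
```

```text
22.625 [495.03799881 -77.24846297 341.99799924]
[391.01343031 184.26544239] [141.21632885 198.202933  ]
```

View pics/w9.png

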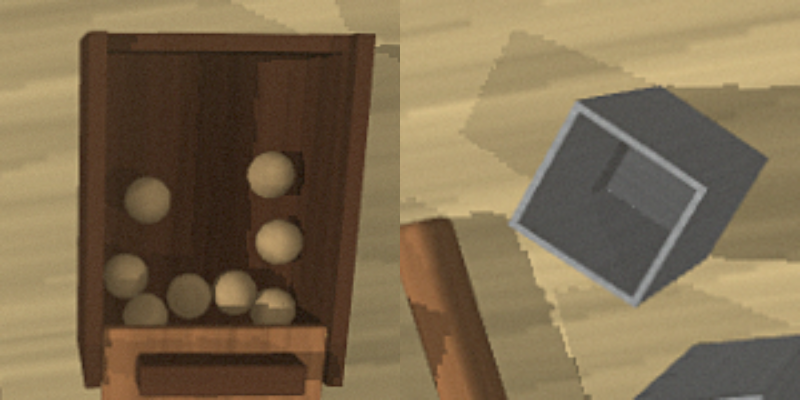

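All eight knobs lie flat in the box and the cup is upright and empty. Next I'll close the lid.

>>> carry_out(
  motion=[
    [0,0,0,-38,30,20,-1],
    [0,0,0,-76,60,50,-1],
    [0,0,0,-114,89,100,-1],
    [0,0,0,-114,89,150,-1],
    [0,0,0,-114,89,200,-1],
  ],
)

```text
clock: 23.25
position: [620.3, -1.6, 135.3]
ee_rot: [0.063, 0.998, -0.0, -0.002]
contact_force: [-0.4, 0.0, -0.2]
gripper_width: 0.2
grasp_force: 0.0
```

```bash
python3 - <<'E'
from h import *
s=read_state();print(s["clock"],s["position"])
plan([(tool(-7.2,90),(618,-3,97))])
E
```

```text
23.25 [620.34163141  -1.56887418 135.30156787]
to [618.  -3.  97.]: n=1 calls=1
 rows 1 rot [-0.001 -0.005 -0.   ] shift [ 2. -2. 38.] (sum over rows)
```

>>> carry_out(
  motion=[
    [0,0,0,2,-2,24,-1],
    [0,0,0,2,-2,44,-1],
    [0,0,0,2,-2,44,-1],
  ],
)

```text
clock: 23.62
position: [617.9, -3.8, 93.5]
ee_rot: [0.063, 0.998, -0.001, -0.002]
contact_force: [0.1, -0.2, 0.4]
gripper_width: -0.1
grasp_force: 0.0
```

>>> carry_out(
  motion=[
    [0,0,0,10,0,0,-1],
    [0,0,0,28,0,0,-1],
    [0,0,0,52,0,0,-1],
    [0,0,0,76,0,0,-1],
    [0,0,0,100,0,0,-1],
  ],
)

```text
clock: 24.25
position: [518.9, 9.3, 95.1]
ee_rot: [0.063, 0.998, 0.0, 0.0]
contact_force: [2.3, 0.9, -2.8]
gripper_width: -0.1
grasp_force: 1.4
```

>>> carry_out(
  motion=[
    [0,0,0,18,0,0,-1],
    [0,0,0,32,0,0,-1],
    [0,0,0,42,0,0,-1],
    [0,0,0,48,0,0,-1],
    [0,0,0,52,0,0,-1],
  ],
)

```text
clock: 24.88
position: [467.6, 15.7, 95.3]
ee_rot: [0.063, 0.998, -0.0, -0.001]
contact_force: [2.1, -1.1, -0.2]
gripper_width: 0.3
grasp_force: 1.1
```

>>> carry_out(
  motion=[
    [0,0,0,3,0,0,-1],
    [0,0,0,6,0,0,-1],
    [0,0,0,9,0,0,-1],
    [0,0,0,9,0,0,-1],
  ],
)

```text
clock: 25.38
position: [458.3, 16.8, 95.3]
ee_rot: [0.063, 0.998, -0.0, -0.001]
contact_force: [1.1, 0.6, -0.3]
gripper_width: 0.3
grasp_force: 0.4
```

>>> carry_out(
  motion=[
    [0,0,0,3,0,0,-1],
    [0,0,0,5,0,0,-1],
    [0,0,0,5,0,0,-1],
  ],
)

```text
clock: 25.75
position: [455.4, 17.4, 95.5]
ee_rot: [0.063, 0.998, 0.0, 0.001]
contact_force: [6.6, -4.3, -4.3]
gripper_width: 0.1
grasp_force: 3.6
```

>>> carry_out(
  motion=[
    [0,0,0,3,0,0,-1],
    [0,0,0,6,0,0,-1],
    [0,0,0,6,0,0,-1],
  ],
)

```text
clock: 26.12
position: [455.4, 18.9, 96.7]
ee_rot: [0.061, 0.998, 0.001, 0.007]
contact_force: [20.4, -10.7, -13.0]
gripper_width: 0.2
grasp_force: 10.7
```

>>> carry_out(
  motion=[
    [0,0,0,-8,0,0,-1],
    [0,0,0,-20,0,0,-1],
    [0,0,0,-20,0,-50,-1],
    [0,0,0,-20,0,-100,-1],
    [0,0,0,-20,0,-150,-1],
  ],
)

```text
clock: 26.75
position: [467.0, 15.5, 246.4]
ee_rot: [0.063, 0.998, -0.0, -0.002]
contact_force: [1.1, -0.4, 0.1]
gripper_width: 0.2
grasp_force: 0.0
```

>>> carry_out(
  motion=[
    [0,0,0,-40,0,-20,-1],
    [0,0,0,-80,0,-20,-1],
    [0,0,0,-120,0,-20,-1],
    [0,0,0,-120,0,-20,-1],
  ],
)

```text
clock: 27.25
position: [588.1, 0.2, 263.0]
ee_rot: [0.064, 0.998, -0.0, -0.003]
contact_force: [-0.5, 0.0, -0.2]
gripper_width: 0.0
grasp_force: 0.0
```

```bash
python3 - <<'E'
from h import *
s=read_state();print(s["clock"],s["position"],s["contact_force"])
a=get_image("wrist")
# dark/lid profile down the box axis (rows projected at lid height), box x -90..+90
for bx in range(-92,-40,4):
    P=np.array([502+bx*.992+20*0,12-bx*.125,78.]);u=proj(a,P).round().astype(int)
    if (u>=0).all() and u[0]<640 and u[1]<480: print(bx,u,a["color"][u[1],u[0]])
E
```

```text
27.25 [5.88062523e+02 2.36460212e-01 2.62970265e+02] [-0.53201501  0.01199911 -0.17097711]
-80 [318   0] [29 45 68]
-76 [318   6] [26 43 68]
-72 [318  11] [37 53 77]
-68 [318  17] [31 48 74]
-64 [318  22] [28 38 61]
-60 [318  28] [18 20 37]
-56 [318  33] [ 49  83 120]
-52 [318  39] [ 48  78 119]
-48 [318  44] [ 48  82 121]
-44 [318  50] [ 51  81 120]
```

The batten's far face shows at box x of about -58 mm; it should be -57 with the lid shut. I'm handing the job in.

```bash
python3 -c "
from bench import *
print(job_done())"
```

```text
the job is handed in; nothing more can be done
None
```

The job is handed in at about 27 s: all eight knobs are in the box, the empty cup stands upright on the bench, and the lid is slid fully shut; I viewed 11 pictures, one over the limit of 10.

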